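# Set a magazine tray's sprung pusher on its stop pin for restocking

### The job

Two spring-feed display trays for pocket magazines stand on the counter; one is stocked and one is empty, with its sprung pusher resting up against the front lip. Get the empty tray ready for restocking: with your fingertips on the front face of its pusher, push it back past the stop pin in the floor of the tray, then let it come forward again so that it catches on the pin and stays there, and move clear. Push only, do not pinch the pusher, and leave the stocked tray and the other things on the counter as they are.

Things in the scene. Friction and masses are not known exactly. Their poses are not given: they have to be found in the camera images.
- tray: Empty display tray, fixed to the counter, 230 (x) by 120 mm (y): black base with glide ribs 24 mm high, grey side walls 46 mm high (inner faces 56 mm off the middle). A channel 26 mm wide runs down the middle of its floor. Origin: centre of the underside, at counter height. x points from the front lip (robot's side) to the rear wall, the way the pusher is pushed; z up.
- pusher (a joint): Travel of the empty tray's pusher along the tray's +x, m: 0 at the front (its start), 0.140 against the rear bumpers. Its spring draws it to the front with 5 N at 0 and 7 N at 0.140; moving it adds 15 N per m/s. Let go before it has passed the pin, it runs back to 0; let go after, it comes forward until it meets the pin, at 0.059 to 0.109.
- pusher_face (a point): Middle of the flat front face of the empty tray's grey pusher, 75 mm above the counter; axes as the tray. The face is 64 mm wide, from 25 to 105 mm above the counter; at rest 6 mm behind the lip. The paddle is 6 mm thick, with struts and a spring roll up to 50 mm behind the face. Fingertips 50 to 75 mm above the counter clear lip and walls and meet the face.
- stop: Steel stop block 26 x 24 x 4 mm in the empty tray's channel, at x = -50 to 0 mm in the tray (varies). Origin: centre of its underside, on the pin's axis; axes as the tray. Its sprung pin, 8 mm thick, stands to 15 mm above the origin. The pusher's ramp presses it down; it springs up when the pusher's face is 4 mm past its axis (+x), and then holds the face there.
- stop_pin (a joint): How far the stop pin is pressed down, in m: 0 = standing up, 0.010 = under the pusher's foot.
- tray2: The stocked tray, the same as the empty one, elsewhere in the row on the counter, fixed to the counter; origin and axes as the other. To be left alone.
- pusher2 (a joint): Travel of the stocked tray's pusher, in m, which leans on its stock at about 0.054. To be left alone.
- stock2: Six pocket magazines standing in the stocked tray between lip and pusher: 60 (x) by 105 (y) by 148 mm high, loose, 0.66 kg; origin at the centre of their underside. To be left alone.
- bundle: Six pocket magazines in a flat pile on the counter, loose: 105 by 148 by 60 mm high, 0.66 kg; origin at the centre of the underside. To be left alone.
- phone: Black phone lying on the counter, loose: 150 by 72 by 9 mm; origin at the centre of the underside. To be left alone.
- lip (a point): Middle of the top edge of the empty tray's front lip: clear plastic 4 mm thick and 38 mm high, with a blank white ticket strip in front. It lies at x = -113 mm in the tray; axes as the tray.

How it is judged:
By the outcome, as a careful person would: the job done as asked, in the order asked, and still so for the second after the job is handed in, with the robot touching nothing.
It also fails if it takes over 32 s, if anything falls off the work surface, if the arm or the gripper's body presses on something with over 40 N, if the wrist force passes 120 N, or if a joint passes its speed limit or range.

### The arm

A 7-joint arm with a two-finger parallel gripper is mounted at the origin on the work surface. World frame = base frame: x ahead of the robot, y to its left, z up, the work surface at z = 0. Lengths are in m, angles in rad, forces in N, time in s.
With the tool pointing down it reaches from about 0.425 to 0.95 m from the base axis. Payload 4.7 kg.
Tool frame: the origin (TCP) lies on the centre line of the jaws, within the pads' length; the fingertips stand 14 mm ahead of it and the grasp point (between the pads) lies 5 mm behind it (env.tips_ahead is the distance from the TCP to the fingertips, in m); y points along the fingers, x is the direction in which the jaws open and shut, and the axes are right-handed (so a half turn about y gives the same grasp; the last joint's range is limited). The gripper opens to 85 mm and grips with 20 to 120 N. Pads are 22 mm wide; open, the fingers measure 114 mm over their backs; the gripper's body (76 mm by 85 mm) begins 54 mm behind the grasp point. The pads swing forward as they close: fully open they stand 13 mm farther back than shut.
Start: joints at [-1.326, 0.469, -0.049, 1.532, 0.024, 1.141, -0.082], TCP at [0.182, 0.65, 0.245] pointing down, gripper open.
Joint ranges: [-2.59, 2.59], [-0.33, 1.99], [-1.39, 1.29], [0.1, 2.45], [-1.04, 4.18], [0.21, 1.99], [-2.66, 2.66]. Speed limits (rad/s): [2.57, 2.57, 3.14, 3.14, 3.14, 3.14, 3.14].

### API

Orientations are given as a unit quaternion [x, y, z, w].
In Python, from rig import env gives the robot as it stands.
- The arm moves only by the tool servo_tool, never from a script. Its argument "rows" is a list of rows, each a list of 2 entries, a list of its own where there are three numbers: the shift along the world's x, y, z in cm, then the turn, a rotation vector about the world's x, y, z in rad. In form: [[[x, y, z], [wx, wy, wz]], ...]. A call has 1 to 8 rows; each row is the pose to reach, as a shift and turn from the pose commanded when the call began; what a row does not reach only later rows make up. A row lasts 1/10 s, in which the tool goes at most 50 mm and 8.59 degrees, less where a joint would pass 70% of its speed; a pose out of reach is approached as far as the arm can. A call with a gripper value outside its range is refused whole. "hand" is the opening in per cent of the stroke, from 0 (shut) to 100 (fully open), set as the call begins (left out, the last holds). The fingers move at their own pace and stop on an object; "grip_force" is the grip in N (left out, the last holds). Time passes only in rows, so rows that repeat a pose let the fingers close. It gives the time, the measured TCP pose, the force and the opening at its end, in the units of the state.
- env.get_obs(): the state, without advancing time (a new reading comes with each control period).
- env.capture(name): name is "scene" or "side" or "wrist"; returns the picture (480x640x3 uint8, red, green, blue); there is no depth.
- env.calibration(name): a dict with "intrinsics" (3x3 intrinsics, pixels), "rvec" (rotation vector, rad) and "tvec" (3), from world to camera coordinates, as OpenCV has them; the wrist camera has in their place "T_tool_cam" (4x4, takes a point from camera to tool coordinates, whose origin is the TCP and whose axes are the tool frame's). Camera axes: x right, y down, z forward; pixel columns grow to the right and rows downward; lengths in m; the calibration is good to about 2 mm. A picture is of the moment at which its call begins: read the wrist's pose just before it. calibration takes no time and is no camera call.
- env.job_done(): hands the job in, once; it reports no verdict.
Trained networks look in the newest picture that a camera, given by its name, has taken for a name from the list of things; names that differ only in an ending like _2 or _b are one class to them, and where a whole thing is asked for, a point or a joint stands for the part that bears it (a point fixed in the world has none). Each returns a list of dicts, best first, with "confidence" (0 to 1); they miss things now and then, are a little off and sometimes report something else, mostly with a low value. They report only what shows in the picture. A call takes as long as a camera call.
- env.cut_out(label, camera): "mask" (480x640 bool, what is visible of it) and "location" ([column, row] in pixels, amid what is visible of it).
- env.pinpoint(label, camera): "location" ([column, row] in pixels: a listed point, or the origin of a listed thing).
The state is a dict: "clock": time; "joint_pos": joint angles; "joint_velocities": joint speeds; "effort": joint torques, N m; "position": TCP position; "orientation": TCP orientation; "ft_force": force on the tool from outside, world axes, zero at the start; "torque": the same for the moment, N m; "width": finger opening in m.
Only numpy, scipy, OpenCV 4.12 (cv2) and the standard library are available. Lean on these libraries where they do the work, as an engineer would, in place of code of your own. Each camera call takes 0.05 s, during which the arm holds its last target. There are 200 camera calls.

## Working session

There is one attempt and no reset: what is moved stays moved. The work goes in short steps, Python scripts to look and compute and a tool call to move; the robot and the scene stay as the last step left them, time stands still between calls to the robot, and variables do not carry over. Pictures are saved under pics/ and viewed, about 8 in all and at most 12, crops included, and the job is handed in when it is done.

Besides the shell and the picture viewer there is one more tool, called after ">>>" in YAML: its name, and indented under it one key for each argument. servo_tool: Moves the arm, as the interface text tells. Its arguments: {"type":"object","properties":{"rows":{"type":"array","items":{"type":"array"}},"hand":{"type":"number"},"grip_force":{"type":"number"}},"required":["rows"]}

```bash
mkdir -p pics; cat > h.py <<'E'
import numpy as np, cv2
from rig import env
from scipy.spatial.transform import Rotation as R
def cam(n, o=None):
    c=env.calibration(n); K=np.array(c["intrinsics"])
    if "rvec" in c:
        r=cv2.Rodrigues(np.array(c["rvec"],float))[0]; t=np.array(c["tvec"],float).ravel()
    else:
        T=np.eye(4);T[:3,:3]=R.from_quat(o["orientation"]).as_matrix();T[:3,3]=o["position"]
        M=np.linalg.inv(T@np.array(c["T_tool_cam"])); r,t=M[:3,:3],M[:3,3]
    return K,r,t
def atz(C,p,z):
    K,r,t=C; d=r.T@np.linalg.solve(K,[p[0],p[1],1.]); o=-r.T@t
    return o+d*(z-o[2])/d[2]
def proj(C,X):
    K,r,t=C; q=K@(r@np.array(X)+t); return q[:2]/q[2]
def save(n,im): cv2.imwrite(f"pics/{n}.png",im[:,:,::-1])
E
python3 - <<'E'
from h import *
np.set_printoptions(precision=3,suppress=True)
o=env.get_obs();print(o)
for n in("scene","side"):
    save(n+"1",env.capture(n));C=cam(n)
    for l,z in(("pusher_face",.075),("lip",.038),("stop",.0),("tray",0),("tray2",0),("bundle",0),("phone",0),("stock2",0)):
        for d in env.pinpoint(l,n)[:3]: print(n,l,d["location"],round(d["confidence"],2),atz(C,d["location"],z))
E
```

```text
{'clock': 0.0, 'joint_pos': array([-1.326,  0.469, -0.049,  1.534,  0.024,  1.141, -0.082]), 'joint_velocities': array([-0.   , -0.   , -0.001, -0.001,  0.001,  0.   , -0.001]), 'effort': array([ -0.001, -51.031,  -0.046, -23.771,   0.011,   0.008,   0.   ]), 'position': array([0.182, 0.649, 0.244]), 'orientation': array([ 0.564,  0.427, -0.428, -0.563]), 'ft_force': array([ 0.012, -0.701,  0.313]), 'torque': array([-0.007, -0.043, -0.006]), 'width': 0.0850301645939431}
scene pusher_face [221.2, 246.7] 0.7 [ 0.449 -0.268  0.075]
scene lip [224.2, 256.2] 0.95 [ 0.439 -0.266  0.038]
scene stop [239.0, 291.6] 0.51 [ 0.511 -0.253  0.   ]
scene stop [224.0, 254.6] 0.17 [ 0.393 -0.264 -0.   ]
scene tray [243.8, 308.4] 0.95 [ 0.558 -0.252  0.   ]
scene tray [365.5, 310.2] 0.61 [ 0.634 -0.023 -0.   ]
scene tray2 [243.8, 308.4] 0.95 [ 0.558 -0.252  0.   ]
scene tray2 [365.5, 310.2] 0.61 [ 0.634 -0.023 -0.   ]
scene bundle [465.3, 248.5] 0.55 [0.536 0.25  0.   ]
scene phone [143.3, 314.8] 0.67 [ 0.514 -0.444 -0.   ]
side pusher_face [244.2, 385.4] 0.63 [0.496 0.303 0.075]
side pusher_face [371.9, 207.7] 0.6 [ 0.435 -0.256  0.075]
side pusher_face [328.8, 226.6] 0.22 [ 0.508 -0.143  0.075]
side lip [373.1, 218.7] 0.77 [ 0.431 -0.266  0.038]
side stop [361.8, 193.8] 0.74 [ 0.504 -0.447  0.   ]
side tray [328.5, 227.5] 0.88 [ 0.541 -0.247  0.   ]
side tray [259.2, 274.1] 0.73 [ 0.63  -0.017  0.   ]
side tray2 [328.5, 227.5] 0.88 [ 0.541 -0.247  0.   ]
side tray2 [259.2, 274.1] 0.73 [ 0.63  -0.017  0.   ]
side bundle [245.5, 381.0] 0.97 [0.53  0.247 0.   ]
side phone [358.4, 196.7] 0.96 [ 0.509 -0.428  0.   ]
side phone [326.6, 226.8] 0.19 [ 0.547 -0.248  0.   ]
side stock2 [296.3, 271.1] 0.86 [ 0.555 -0.054  0.   ]
side stock2 [329.9, 224.8] 0.25 [ 0.542 -0.26   0.   ]
```

```bash
python3 -c "
import cv2,numpy as np
a=[cv2.resize(cv2.imread(f'pics/{n}1.png'),(640,480)) for n in('scene','side')]
[cv2.imwrite(f'pics/v{i}.png',x) for i,x in enumerate(a)]"
```

```text
(no output)
```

View pics/scene1.png

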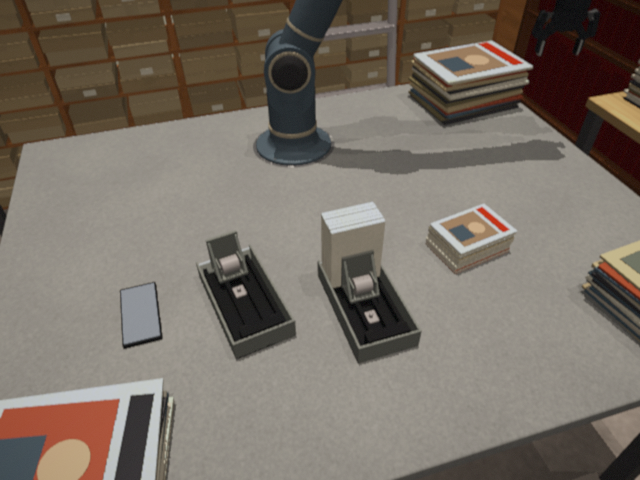

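View pics/side1.png

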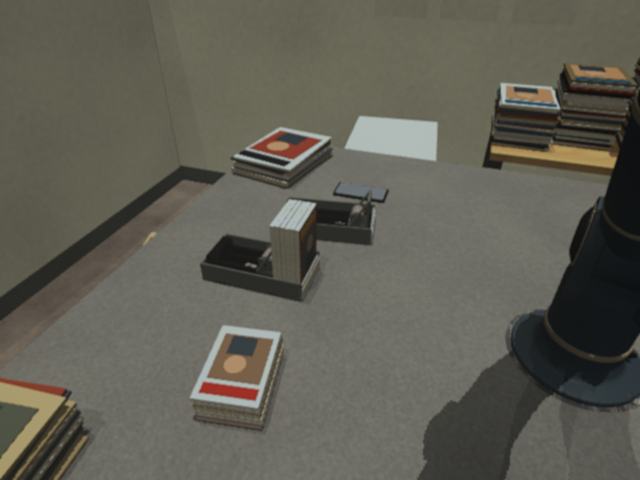

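The scene picture shows the empty tray on the left: lip near (222,258), stop block at (239,291), phone to its left. The stocked tray is at (365,310), right of it. I'll move over the empty tray on an arc and take the yaw from the tray walls.

```bash
python3 - <<'E'
from h import *
np.set_printoptions(precision=3,suppress=True)
o=env.get_obs();print(o["clock"]);print(R.from_quat(o["orientation"]).as_matrix());print(env.calibration("wrist"))
for n in("scene","side"):
    env.capture(n);C=cam(n)
    ds=[d for d in env.cut_out("tray",n)]
    for d in ds[:2]:
        m=d["mask"].astype(np.uint8);h=cv2.findContours(m,0,2)[0];h=max(h,key=cv2.contourArea)
        print(n,d["location"],d["confidence"],m.sum())
        # floor-projected at wall-top height
        P=np.array([atz(C,p[0],.046)[:2] for p in cv2.convexHull(h)],np.float32)
        print(cv2.minAreaRect(P*1000)); print(P[::max(1,len(P)//10)].round(3).tolist())
E
```

```text
0.9
[[ 0.27  -0.    -0.963]
 [ 0.963  0.     0.27 ]
 [ 0.    -1.     0.   ]]
{'intrinsics': array([[382.582,   0.   , 321.665],
       [  0.   , 382.582, 241.782],
       [  0.   ,   0.   ,   1.   ]]), 'T_tool_cam': array([[ 1.   , -0.   ,  0.001,  0.001],
       [-0.001, -0.269,  0.963, -0.128],
       [ 0.   , -0.963, -0.269,  0.069],
       [ 0.   ,  0.   ,  0.   ,  1.   ]])}
scene [244.9, 297.9] 0.64 7341
((535.3350830078125, -251.84243774414062), (323.961669921875, 127.88937377929688), 9.419300079345703)
[[0.37299999594688416, -0.2280000001192093], [0.4410000145435333, -0.20399999618530273], [0.6209999918937683, -0.17299999296665192], [0.6449999809265137, -0.16899999976158142], [0.6639999747276306, -0.17100000381469727], [0.6850000023841858, -0.17800000309944153], [0.703000009059906, -0.27399998903274536], [0.7009999752044678, -0.28700000047683716], [0.6660000085830688, -0.29499998688697815], [0.5059999823570251, -0.32199999690055847], [0.46700000762939453, -0.32499998807907104], [0.4490000009536743, -0.32499998807907104], [0.3799999952316284, -0.29499998688697815], [0.375999987
[... 1390 characters left out ...]
554688, -220.16024780273438), (183.70274353027344, 187.94558715820312), 13.472504615783691)
[[0.6140000224113464, -0.2930000126361847], [0.4580000042915344, -0.33000001311302185], [0.4480000138282776, -0.3230000138282776], [0.4440000057220459, -0.3179999887943268], [0.43299999833106995, -0.2809999883174896], [0.4320000112056732, -0.2759999930858612], [0.41499999165534973, -0.19300000369548798], [0.41200000047683716, -0.1589999943971634], [0.414000004529953, -0.15000000596046448], [0.4440000057220459, -0.14000000059604645], [0.5220000147819519, -0.12999999523162842], [0.5299999713897705, -0.13099999725818634], [0.621999979019165, -0.2840000092983246], [0.6240000128746033, -0.289000004529953]]
```

>>> servo_tool:
  rows:
    - [[30,-23,3],[0,0,0]]
    - [[30,-23,3],[0,0,0]]
    - [[30,-23,3],[0,0,0]]
    - [[30,-23,3],[0,0,0]]
    - [[30,-23,3],[0,0,0]]
    - [[30,-23,3],[0,0,0.2]]
    - [[30,-23,3],[0,0,0.2]]
    - [[30,-23,3],[0,0,0.2]]
  hand: 0
  grip_force: 20

```text
clock: 1.9
position: [0.4865, 0.416, 0.2759]
orientation: [0.52, 0.48, -0.48, -0.518]
ft_force: [0.5, -0.0, 0.3]
width: -0.0001
```

>>> servo_tool:
  rows:
    - [[0,-37,0],[0,0,0]]
    - [[0,-37,0],[0,0,0]]
    - [[0,-37,0],[0,0,0]]
    - [[0,-37,0],[0,0,0]]
    - [[0,-37,0],[0,0,0]]
    - [[0,-37,0],[0,0,0.24]]
    - [[0,-37,0],[0,0,0.24]]
    - [[0,-37,0],[0,0,0.24]]

```text
clock: 2.7
position: [0.4821, 0.045, 0.2758]
orientation: [-0.458, -0.539, 0.539, 0.457]
ft_force: [0.0, -0.2, 0.6]
width: 0.0001
```

>>> servo_tool:
  rows:
    - [[-11,-32,-1],[0,0,0]]
    - [[-11,-32,-1],[0,0,0]]
    - [[-11,-32,-1],[0,0,0]]
    - [[-11,-32,-1],[0,0,0]]
    - [[-11,-32,-1],[0,0,0]]
    - [[-11,-32,-1],[0,0,0]]
    - [[-11,-32,-1],[0,0,0]]
    - [[-11,-32,-1],[0,0,0]]

```text
clock: 3.5
position: [0.3698, -0.2753, 0.2658]
orientation: [-0.46, -0.537, 0.538, 0.459]
ft_force: [-0.0, -0.9, 0.5]
width: -0.0001
```

```bash
cat > look.py <<'E'
from h import *
import sys
np.set_printoptions(precision=3,suppress=True)
o=env.get_obs();print(o["clock"],o["position"],R.from_quat(o["orientation"]).as_matrix()[:,0],o["ft_force"])
im=env.capture("wrist");save(sys.argv[1],im);C=cam("wrist",o)
for l,z in(("pusher_face",.075),("lip",.038),("stop",.006),("tray",0)):
    for d in env.pinpoint(l,"wrist")[:2]: print(l,d["location"],round(d["confidence"],2),atz(C,d["location"],z))
E
python3 look.py w1
```

```text
3.5 [ 0.37  -0.275  0.266] [-0.155  0.988 -0.002] [-0.001 -0.911  0.523]
pusher_face [322.7, 300.1] 0.85 [ 0.444 -0.262  0.075]
pusher_face [517.5, 393.5] 0.6 [ 0.512 -0.06   0.075]
lip [325.6, 277.8] 0.94 [ 0.436 -0.26   0.038]
```

View pics/w1.png

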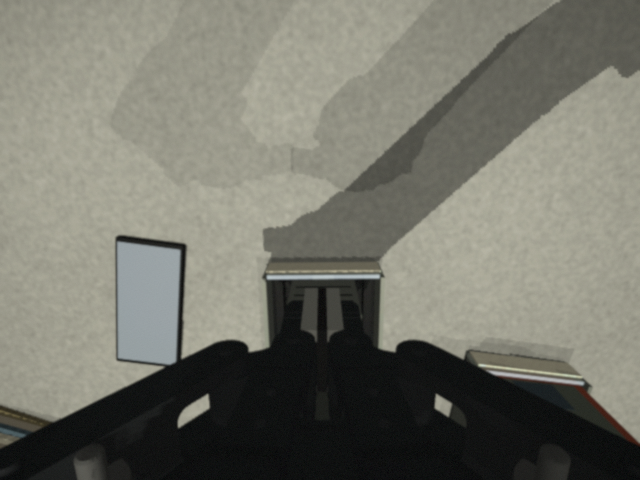

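The wrist view shows the lip edge at rows 270–278, columns 265–383, nearly level, so the tool yaw matches the tray. The fingers are centred at column 322 and the phone is well to the left. Descending in front of the lip.

>>> servo_tool:
  rows:
    - [[0,0,-4],[0,0,0]]
    - [[0,0,-8],[0,0,0]]
    - [[0,0,-12],[0,0,0]]
    - [[0,0,-16],[0,0,0]]
    - [[0,0,-19],[0,0,0]]
    - [[0,0,-19],[0,0,0]]
    - [[0,0,-19],[0,0,0]]

```text
clock: 4.45
position: [0.3731, -0.2696, 0.0756]
orientation: [0.456, 0.54, -0.54, -0.456]
ft_force: [0.2, -0.6, 0.0]
width: 0.0
```

>>> servo_tool:
  rows:
    - [[1.5,0.24,0],[0,0,0]]
    - [[3,0.5,0],[0,0,0]]
    - [[4,0.64,0],[0,0,0]]
    - [[4.5,0.72,0],[0,0,0]]
    - [[5,0.8,0],[0,0,0]]
    - [[5,0.8,0],[0,0,0]]

```text
clock: 5.05
position: [0.4231, -0.262, 0.0754]
orientation: [0.457, 0.54, -0.54, -0.456]
ft_force: [-0.0, -0.2, -0.3]
width: 0.0003
```

```bash
python3 look.py w2
```

```text
5.05 [ 0.423 -0.262  0.075] [-0.166  0.986 -0.   ] [-0.023 -0.155 -0.299]
lip [314.2, 313.0] 0.83 [ 0.436 -0.262  0.038]
```

View pics/w2.png

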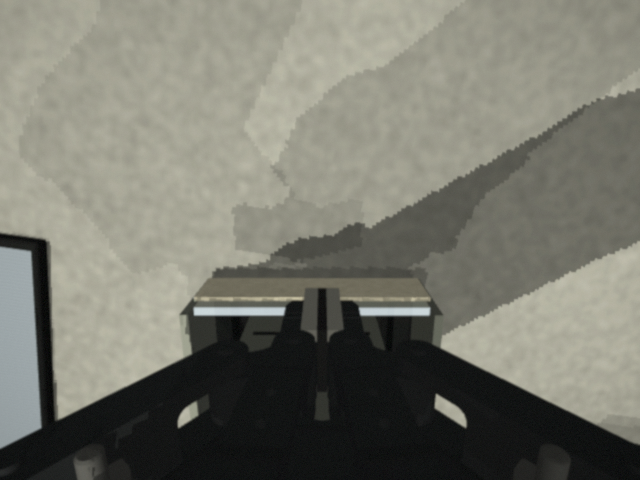

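The lip spans columns 193–430, centred at 311, and the fingers are at 322, so they sit about 5 mm too far to +y. I'll shift 5 mm, then push.

>>> servo_tool:
  rows:
    - [[0.1,-0.5,0],[0,0,0]]
    - [[0.6,-0.4,0],[0,0,0]]
    - [[1.1,-0.33,0],[0,0,0]]
    - [[1.6,-0.25,0],[0,0,0]]
    - [[2.1,-0.17,0],[0,0,0]]
    - [[2.6,-0.08,0],[0,0,0]]
    - [[3.1,0,0],[0,0,0]]
    - [[3.1,0,0],[0,0,0]]

```text
clock: 6.1
position: [0.4524, -0.2624, 0.075]
orientation: [-0.456, -0.539, 0.54, 0.458]
ft_force: [-3.8, -0.8, 2.2]
width: 0.0
```

In contact, at about 4 N. I'll push on to about 0.10 m travel.

>>> servo_tool:
  rows:
    - [[1,0.17,0],[0,0,0]]
    - [[2,0.33,0],[0,0,0]]
    - [[3,0.5,0],[0,0,0]]
    - [[4,0.66,0],[0,0,0]]
    - [[5,0.83,0],[0,0,0]]
    - [[6,1,0],[0,0,0]]
    - [[7,1.16,0],[0,0,0]]
    - [[7.9,1.32,0],[0,0,0]]

```text
clock: 6.9
position: [0.5297, -0.2493, 0.0744]
orientation: [-0.455, -0.538, 0.541, 0.459]
ft_force: [-8.2, -2.1, 1.3]
width: -0.0001
```

>>> servo_tool:
  rows:
    - [[0,0,0],[0,0,0]]
    - [[0,0,0],[0,0,0]]

```text
clock: 7.1
position: [0.5304, -0.2491, 0.0745]
orientation: [-0.455, -0.539, 0.54, 0.458]
ft_force: [-6.5, -1.8, 1.9]
width: -0.0003
```

```bash
cat > look2.py <<'E'
from h import *
import sys
np.set_printoptions(precision=3,suppress=True)
o=env.get_obs();print(o["clock"],o["position"],o["ft_force"])
im=env.capture("scene");C=cam("scene")
for l,z in(("pusher_face",.075),("stop",.004),("lip",.038)):
    for d in env.pinpoint(l,"scene")[:2]: print(l,d["location"],round(d["confidence"],2),atz(C,d["location"],z))
save(sys.argv[1],cv2.resize(im[200:380,120:440],(800,450),interpolation=2))
E
python3 look2.py s2
```

```text
7.1 [ 0.53  -0.249  0.074] [-6.455 -1.829  1.881]
pusher_face [239.8, 275.7] 0.95 [ 0.54  -0.247  0.075]
lip [226.5, 255.9] 0.67 [ 0.439 -0.261  0.038]
```

View pics/s2.png

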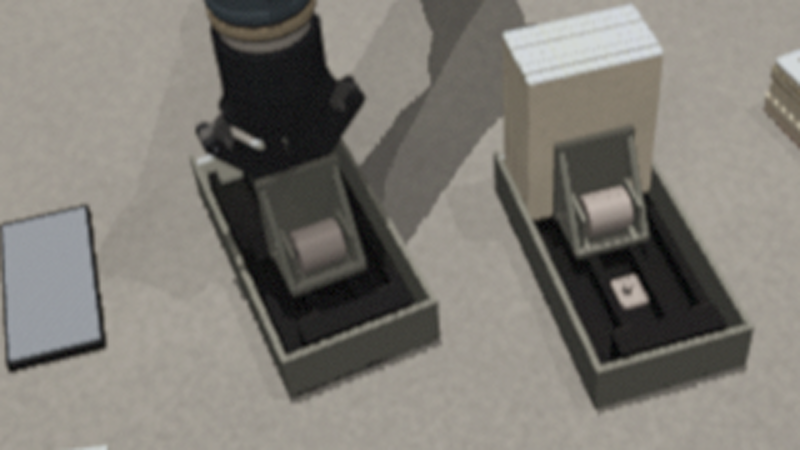

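The pusher is back at about 0.097 m travel, with the face at x≈0.54 against a pin at about 0.511. Now I'll let it come forward gently.

>>> servo_tool:
  rows:
    - [[-0.4,-0.07,0],[0,0,0]]
    - [[-0.8,-0.13,0],[0,0,0]]
    - [[-1.2,-0.2,0],[0,0,0]]
    - [[-1.6,-0.27,0],[0,0,0]]
    - [[-2,-0.33,0],[0,0,0]]
    - [[-2,-0.33,0],[0,0,0]]

```text
clock: 7.9
position: [0.5096, -0.2525, 0.0745]
orientation: [-0.456, -0.539, 0.54, 0.459]
ft_force: [-6.1, -1.3, -1.0]
width: 0.0002
```

>>> servo_tool:
  rows:
    - [[-0.4,-0.07,0],[0,0,0]]
    - [[-0.8,-0.13,0],[0,0,0]]
    - [[-1.2,-0.2,0],[0,0,0]]
    - [[-1.6,-0.27,0],[0,0,0]]
    - [[-1.6,-0.27,0],[0,0,0]]

```text
clock: 8.4
position: [0.4964, -0.2549, 0.0756]
orientation: [0.457, 0.54, -0.54, -0.457]
ft_force: [0.7, 0.1, 0.1]
width: 0.0004
```

The force went to zero, so it has caught. Retreating.

>>> servo_tool:
  rows:
    - [[-2,-0.33,0],[0,0,0]]
    - [[-4,-0.66,0],[0,0,0]]
    - [[-4,-0.66,3],[0,0,0]]
    - [[-4,-0.66,7],[0,0,0]]
    - [[-6,-1,11],[0,0,0]]
    - [[-10,-1.7,15],[0,0,0]]
    - [[-12,-2,19],[0,0,0]]
    - [[-12,-2,19],[0,0,0]]

```text
clock: 9.2
position: [0.376, -0.2779, 0.2709]
orientation: [0.462, 0.54, -0.537, -0.454]
ft_force: [1.4, 0.1, 0.2]
width: 0.0003
```

```bash
python3 look2.py s3
```

```text
9.2 [ 0.376 -0.278  0.271] [1.42  0.052 0.178]
pusher_face [235.0, 270.5] 0.57 [ 0.524 -0.253  0.075]
lip [224.3, 257.4] 0.95 [ 0.442 -0.266  0.038]
```

View pics/s3.png

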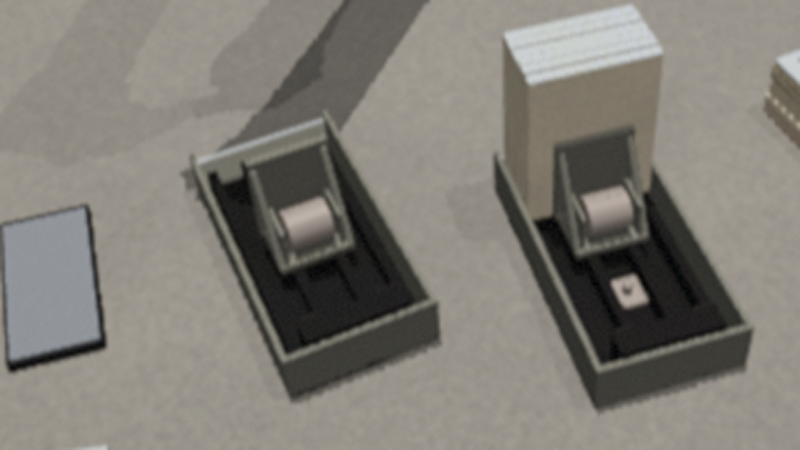

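The pusher is holding mid-tray: its top edge is about 45 px (crop) back from the lip, and the stop is hidden under it. The stocked tray and phone look unchanged, and the arm is clear. Handing in.

```bash
python3 -c "
from h import *
o=env.get_obs();print(o['clock'],abs(o['joint_velocities']).max());env.capture('scene');print(cam('scene') and [atz(cam('scene'),d['location'],.075) for d in env.pinpoint('pusher_face','scene')[:1]])
print(env.job_done())"
```

```text
9.4 0.025143101002952244
[array([ 0.52633228, -0.2560933 ,  0.075     ])]
the job is handed in; nothing more can be done
None
```

The empty tray's pusher is now caught on its stop pin, and the job is handed in after about 9.5 s of the 32 s allowed. I pushed its front face with the shut fingertips to about 0.097 m travel. I then let it come forward against the fingers until it caught, and moved the arm clear.

- **Catch:** The contact force fell from about 6 N to about zero with the fingertips at roughly 0.07 m travel. After the retreat, two scene pictures put the face at x ≈ 0.524 and 0.526 m, so it is holding.
- **Small disagreement:** Those pictures read about 1 cm farther back than the 0.515 m I expected from the stop position. I put this down to the networks' error, since the force drop and the picture both show it caught. The pin itself was hidden under the pusher, so I did not see it directly.
- **Forces:** Readings at the end of each move stayed under about 10 N.
- **Other things:** The stocked tray, its magazines and the phone look unmoved in the last picture. The bundle was only partly in that view, but the arm passed about 20 cm above it.

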